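Glass check on the bread bin

TASK

Before the bread bin is refilled, check its upright glass pane (the one on the far side of the bin from the robot) for chips: run the tips of the closed fingers lightly along the pane's top edge in one unbroken stroke, from its left end to its right end as seen from the robot. Keep to the top edge, do not press the pane down hard or pinch it, and leave the rolls, the tongs and the ticket where they are. Finish with the hand clear of everything.

Things in the scene. Friction and masses are not known exactly. Their poses are not given: they have to be found in the camera images.
- bin: Bread bin fixed on four levelling feet: white deck 240 mm deep (x, towards the pane) by 400 mm wide (y, to the left), 22 mm thick, low wooden slat on the near side, two sloping end glasses that stop 30 mm below the top edge of the upright pane on the far side. Nothing on it stands higher than that edge. Origin: centre of the deck's underside, 25 to 50 mm above the counter; z up.
- pane: Upright clear glass pane to be checked, 8 mm thick (x), 380 mm long (y), top edge level, polished, green. Origin: middle of the top edge. Axes as the bin's. It stands in a channel on soft rubber: it starts to sink at about 1 N of downward push, then 1 mm for every 2 N, bottoms after 5 mm (11 N), and rises again when let go. It cannot move sideways.
- edge_left (a point): Left (+y) end of the pane's top edge, on top of the glass, half-way through its thickness.
- edge_middle (a point): Middle of the pane's top edge, on top of the glass, 165 mm above the underside of the deck; axes as the pane's (y runs along the edge to the left).
- edge_right (a point): Right (-y) end of the pane's top edge, on top of the glass, half-way through its thickness.
- roll0: Loose crusty bread roll (left of three in the bin), 124 mm long (its x), 66 mm wide, 52 mm high, lying on the deck. Origin: centre of its underside. To be left alone.
- roll1: Loose crusty bread roll (middle of three in the bin), 124 mm long (its x), 66 mm wide, 52 mm high, lying on the deck. Origin: centre of its underside. To be left alone.
- roll2: Loose crusty bread roll (right of three in the bin), 124 mm long (its x), 66 mm wide, 52 mm high, lying on the deck. Origin: centre of its underside. To be left alone.
- tongs: Loose steel serving tongs lying on the counter to the right of the bin, 240 mm long (x), 55 mm wide, 22 mm high. Origin: under their middle. To be left alone.
- ticket: Loose small ticket stand on the counter beyond the pane: upright board 90 mm wide, 78 mm high, dark on the robot's side and wood behind, on a wooden foot 45 x 60 mm. Origin: centre of its underside. To be left alone.

How it is judged:
By the outcome, as a careful person would: the job done as asked, in the order asked, and still so for the second after the job is handed in, with the robot touching nothing.
It also fails if it takes over 42 s, if anything falls off the work surface, if the arm or the gripper's body presses on something with over 40 N, if the wrist force passes 120 N, or if a joint passes its speed limit or range.

ROBOT

A 6-joint arm with a two-finger parallel gripper is mounted at the origin on the work surface. World frame = base frame: x ahead of the robot, y to its left, z up, the work surface at z = 0. Lengths are in m, angles in rad, forces in N, time in s.
With the tool pointing down it reaches from about 0.35 to 0.975 m from the base axis. Payload 4.9 kg.
Tool frame: the origin (TCP) lies at the very end of the fingers, on their centre line; the grasp point (between the pads) lies 19 mm behind it (robot.grip_depth is the distance from the TCP to the grasp point, in m); y points along the fingers, x is the direction in which the jaws open and shut, and the axes are right-handed (so a half turn about y gives the same grasp; the last joint's range is limited). The gripper opens to 85 mm and grips with 20 to 120 N. Pads are 22 mm wide; open, the fingers measure 114 mm over their backs; the gripper's body (76 mm by 85 mm) begins 54 mm behind the grasp point. The pads swing forward as they close: fully open they stand 13 mm farther back than shut.
Start: joints at [-1.445, 0.053, 1.613, -0, 1.476, -0.119], TCP at [0.151, -0.606, 0.231] pointing down, gripper open.
Joint ranges: [-3.01, 3.01], [-1.01, 2.22], [0.06, 2.58], [-1.02, 4.17], [0.09, 2.62], [-3.14, 3.14]. Speed limits (rad/s): [2.57, 2.57, 3.14, 3.14, 3.14, 3.14].

INTERFACE

Orientations are given as a 3x3 rotation matrix whose columns are the frame's x, y, z axes.
In Python, from rig import status, vision, robot gives the robot as it stands.
- The arm moves only by the tool jog_arm, never from a script. Its argument "steps" is a list of rows, each a list of 7 numbers: the closure, from 0 (fully open) to 1 (shut), then the shift along the tool's x, y, z in mm, then the turn, a rotation vector about the tool's x, y, z in degrees. A call has 1 to 10 rows; each row is the pose to reach, as a shift and turn from the pose measured when the call began, along the tool's axes at that moment; what a row does not reach only later rows make up. A row lasts 1/8 s, in which the tool goes at most 62.5 mm and 10.7 degrees, less where a joint would pass 70% of its speed; a pose out of reach is approached as far as the arm can. A call with a gripper value outside its range is refused whole. The fingers move at their own pace and stop on an object; the grip force is fixed at half the most. Time passes only in rows, so rows that repeat a pose let the fingers close. It gives the time, the measured TCP pose, the force and the opening at its end, in the units of the state.
- status.get_obs(): the state, without advancing time (a new reading comes with each control period).
- vision.camera(name): name is "scene" or "top" or "wrist"; returns the picture (480x640x3 uint8, red, green, blue); there is no depth.
- vision.camera_model(name): a dict with "vfov" (degrees; the focal length in pixels is half the picture's height over the tangent of half this angle, whatever the lens; pixels are square), "cx", "cy" (the principal point, pixels), "R" (3x3) and "t" (3): a world point X has camera coordinates R X + t; the wrist camera has in their place "tool_from_camera" (4x4, takes a point from camera to tool coordinates, whose origin is the TCP and whose axes are the tool frame's). Camera axes: x right, y down, z forward; pixel columns grow to the right and rows downward; lengths in m; the calibration is good to about 2 mm. A picture is of the moment at which its call begins: read the wrist's pose just before it. camera_model takes no time and is no camera call.
- robot.finish_job(): hands the job in, once; it reports no verdict.
The state is a dict: "clock": time; "joints": joint angles; "qd": joint speeds; "joint_torque": joint torques, N m; "tcp_pos": TCP position; "tcp_rot": TCP orientation; "ft_force": force on the tool from outside, world axes, zero at the start; "wrist_torque": the same for the moment, N m; "finger_gap": finger opening in m.
Only numpy, scipy, OpenCV 4.12 (cv2) and the standard library are available. Lean on these libraries where they do the work, as an engineer would, in place of code of your own. Each camera call takes 0.05 s, during which the arm holds its last target.

## Working session

There is one attempt and no reset: what is moved stays moved. The work goes in short steps, Python scripts to look and compute and a tool call to move; the robot and the scene stay as the last step left them, time stands still between calls to the robot, and variables do not carry over. Pictures are saved under pics/ and viewed, and the job is handed in when it is done.

Besides the shell and the picture viewer there is one more tool, called after "Emit:" as a command line: name --pt "numbers of a row" for each row, then --argument value for the rest. jog_arm: Moves the arm, as the interface text tells. Its arguments: {"type":"object","properties":{"steps":{"type":"array","items":{"type":"array","items":{"type":"number"}}}},"required":["steps"]}

```bash
mkdir -p pics; python3 - <<'E'
from rig import status, vision, robot
import cv2
s=status.get_obs()
for k in s: print(k,s[k])
for n in("scene","top","wrist"):
    cv2.imwrite(f"pics/{n}0.png",vision.camera(n)[:,:,::-1]); print(n,vision.camera_model(n))
E
```

```text
clock 0.0
joints [-1.44499694e+00  5.33625017e-02  1.61429201e+00 -2.47546429e-05
  1.47601881e+00 -1.18984785e-01]
qd [-0.00058922  0.0010316   0.00084223  0.00096299 -0.00101081 -0.00085447]
joint_torque [ 4.84518150e-04 -3.93687236e+01 -3.70177674e+01  1.75845565e-05
  7.17350253e-03 -1.05603453e-05]
tcp_pos [ 0.15139034 -0.60574006  0.23006072]
tcp_rot [[ 2.42348937e-01 -2.85505731e-04  9.70189111e-01]
 [-9.70186947e-01  2.06113399e-03  2.42349003e-01]
 [-2.06888178e-03 -9.99997835e-01  2.22519697e-04]]
ft_force [0.09149378 0.8395508  0.53373128]
wrist_torque [ 0.0537625  -0.04032363  0.00213202]
finger_gap 0.08544979136454081
scene {'vfov': 45.92570614304535, 'cx': 317.7424018138559, 'cy': 231.5102394155618, 'R': array([[ 0.43234395,  0.90151586, -0.01865086],
       [ 0.48644923, -0.25060469, -0.83699727],
       [-0.75924031,  0.35279801, -0.54688913]]), 't': array([-0.1826992 , -0.17079534,  1.664323  ])}
top {'vfov': 45.69015662411204, 'cx': 319.6829499496047, 'cy': 240.9806774833624, 'R': array([[-0.0244855 , -0.99967436,  0.00718584],
       [-0.99765142,  0.02397474, -0.06416266],
       [ 0.06396948, -0.00874002, -0.99791358]]), 't': array([-0.04923349,  0.58959813,  1.46457208])}
wrist {'vfov': 63.611843341993605, 'cx': 321.37510371004447, 'cy': 241.1428590140805, 'tool_from_camera': array([[ 9.99999140e-01,  9.21523236e-04, -9.32850660e-04,
        -4.04631076e-04],
       [ 1.14639897e-03, -2.69064939e-01,  9.63121355e-01,
        -1.42622634e-01],
       [ 6.36541301e-04, -9.63121596e-01, -2.69065764e-01,
         6.71724629e-02],
       [ 0.00000000e+00,  0.00000000e+00,  0.00000000e+00,
         1.00000000e+00]])}
```

View pics/scene0.png

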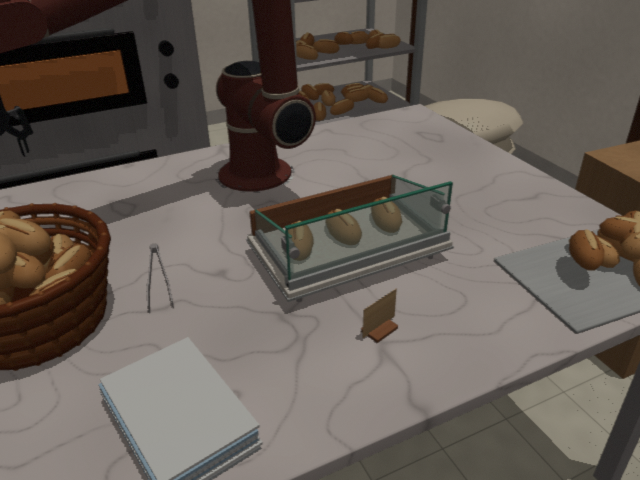

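View pics/top0.png

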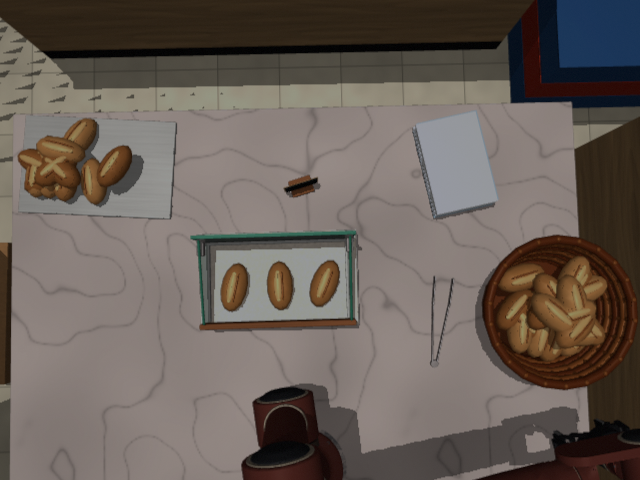

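View pics/wrist0.png

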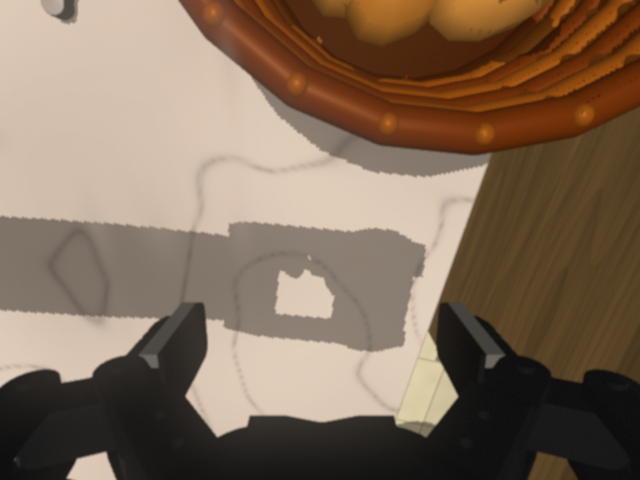

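```bash
python3 - <<'E'
import cv2
a=cv2.imread("pics/scene0.png"); b=cv2.imread("pics/top0.png")
def c(im,x,y,n):
    p=im[y:y+37,x:x+50]; cv2.copyMakeBorder; return cv2.resize(p,(400,296),interpolation=cv2.INTER_NEAREST)
import numpy as np
cv2.imwrite("pics/c1.png",np.vstack([np.hstack([c(a,265,205,0),c(a,425,170,0)]),np.hstack([c(b,180,222,0),c(b,330,222,0)])]))
E
```

```text
(no output)
```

View pics/c1.png

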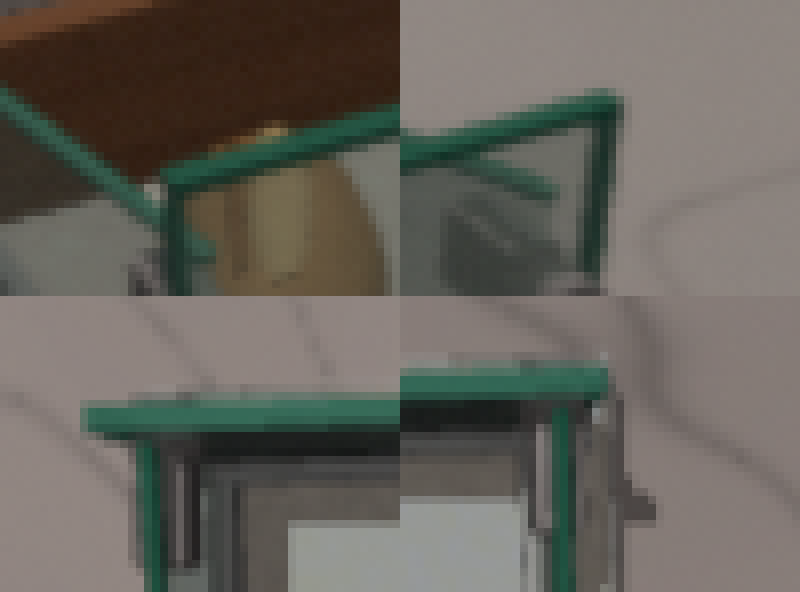

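```bash
cat >h.py <<'E'
import numpy as np, cv2
from rig import status, vision, robot
from scipy.optimize import least_squares
def cam(n):
    m=vision.camera_model(n); f=240/np.tan(np.radians(m['vfov']/2)); return f,m['cx'],m['cy'],m
def proj(n,X,pose=None):
    f,cx,cy,m=cam(n)
    if n=='wrist':
        T=np.eye(4);T[:3,:3]=pose[1];T[:3,3]=pose[0]
        W=np.linalg.inv(T@m['tool_from_camera']);R,t=W[:3,:3],W[:3,3]
    else:R,t=m['R'],m['t']
    c=R@np.array(X)+t; return np.array([f*c[0]/c[2]+cx,f*c[1]/c[2]+cy])
def ends(p):
    d=np.array([-np.sin(p[3]),np.cos(p[3]),0])*.19; return p[:3]+d,p[:3]-d
E
python3 - <<'E'
from h import *
ob={'top':([189.9,237.1],[355.5,232.2]),'scene':([451.5,183],[285.2,227])}
r=lambda p:np.concatenate([proj(n,e)-np.array(o) for n in ob for e,o in zip(ends(p),ob[n])])
s=least_squares(r,[.65,.1,.2,0]); print(s.x,s.fun,ends(s.x))
E
```

```text
[0.59382054 0.04475364 0.19379619 0.00291531] [ 0.31830696 -0.07744561  0.17904856  0.39192954  0.30102792 -0.59993134
  0.20318319  0.50274834] (array([0.59326664, 0.23475283, 0.19379619]), array([ 0.59437445, -0.14524555,  0.19379619]))
```

```bash
cat >>h.py <<'E'
from scipy.spatial.transform import Rotation as Ro
RT=np.array([[0,0,1.],[-1,0,0],[0,-1,0]])
def row(P,yaw=0,p=None,R=None):
    s=status.get_obs(); p=s['tcp_pos'];R=s['tcp_rot']
    Rt=Ro.from_euler('z',yaw,degrees=True).as_matrix()@RT
    return np.round(np.r_[(R.T@(np.array(P)-p))*1000,Ro.from_matrix(R.T@Rt).as_rotvec(degrees=True)],2)
E
python3 -c "
from h import *
for P in [(.17,-.56,.28),(.20,-.52,.33),(.40,-.14,.33),(.55,.20,.31)]: print(row(P))"
```

```text
[-40.08 -49.61  29.17  -0.    14.03  -0.09]
[-7.169e+01 -9.955e+01  6.798e+01 -0.000e+00  1.403e+01 -9.000e-02]
[-3.9189e+02 -9.8970e+01  3.5411e+02 -0.0000e+00  1.4030e+01 -9.0000e-02]
[-6.8537e+02 -7.8450e+01  5.8203e+02 -0.0000e+00  1.4030e+01 -9.0000e-02]
```

Emit:
jog_arm --pt "1 -20 -60 10 0 0 0" --pt "1 -72 -100 68 0 5 0" --pt "1 -392 -99 354 0 14 0" --pt "1 -392 -99 354 0 14 0" --pt "1 -392 -99 354 0 14 0" --pt "1 -392 -99 354 0 14 0" --pt "1 -392 -99 354 0 14 0" --pt "1 -392 -99 354 0 14 0" --pt "1 -685 -78 582 0 14 0" --pt "1 -685 -78 582 0 14 0"

```text
clock: 1.4
tcp_pos: [0.416, -0.0922, 0.3228]
tcp_rot: [[0.0, 0.001, 1.0], [-1.0, 0.001, 0.0], [-0.001, -1.0, 0.001]]
ft_force: [0.8, -1.6, -0.4]
finger_gap: 0.0002
```

```bash
python3 -c "
from h import *
s=status.get_obs();print(s['clock'],s['tcp_pos'],s['tcp_rot'],s['joints'],s['ft_force'],s['finger_gap'])
print(row((.594,.20,.27)))"
```

```text
1.4 [ 0.41602944 -0.09218952  0.32283986] [[ 2.74034958e-04  6.27909978e-04  9.99999765e-01]
 [-9.99999214e-01  1.22339408e-03  2.73266625e-04]
 [-1.22322220e-03 -9.99999055e-01  6.28244737e-04]] [-3.94004029e-01 -4.82117628e-01  1.91907172e+00  1.38305385e-03
  1.70452828e+00  1.17670313e+00] [ 0.81392056 -1.58596351 -0.35391533] 0.00020389150144958784
[-2.9208e+02  5.3310e+01  1.7802e+02 -4.0000e-02  2.0000e-02 -7.0000e-02]
```

Emit:
jog_arm --pt "1 -292 20 178 0 0 0" --pt "1 -292 30 178 0 0 0" --pt "1 -292 40 178 0 0 0" --pt "1 -292 53 178 0 0 0" --pt "1 -292 53 178 0 0 0" --pt "1 -292 53 178 0 0 0" --pt "1 -292 53 178 0 0 0" --pt "1 -292 53 178 0 0 0"

```text
clock: 2.4
tcp_pos: [0.5937, 0.1994, 0.2701]
tcp_rot: [[0.0, -0.0, 1.0], [-1.0, 0.001, 0.0], [-0.001, -1.0, -0.0]]
ft_force: [-0.0, 0.1, 0.1]
finger_gap: -0.0004
```

```bash
python3 - <<'E'
from h import *
s=status.get_obs();print(s['clock'],s['tcp_pos'],s['ft_force'])
np.savez('w1.npz',p=s['tcp_pos'],R=s['tcp_rot'])
cv2.imwrite("pics/w1.png",vision.camera("wrist")[:,:,::-1])
for e in ends([.5938,.0448,.1938,.0029]): print(proj('wrist',e,(s['tcp_pos'],s['tcp_rot'])))
cv2.imwrite("pics/s1.png",vision.camera("scene")[:,:,::-1])
E
```

```text
2.4 [0.59367446 0.19940722 0.27011068] [-0.00920334  0.05114673  0.08754984]
[262.26699039 251.30981734]
[906.62192158 250.36185522]
```

View pics/w1.png

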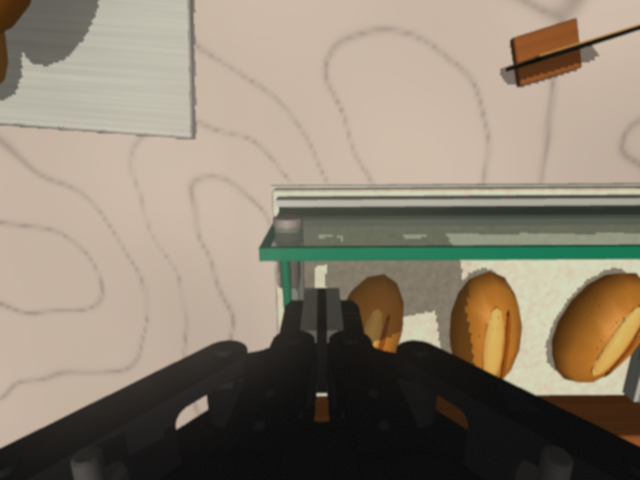

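View pics/s1.png

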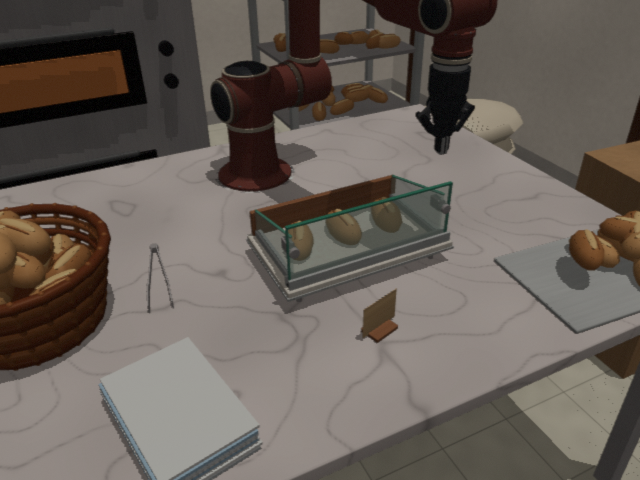

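Emit:
jog_arm --pt "1 -35.6 20 -0.7 0 0 0" --pt "1 -35.6 50 -0.7 0 0 0" --pt "1 -35.6 68 -0.7 0 0 0" --pt "1 -35.6 70 -0.7 0 0 0" --pt "1 -35.6 70 -0.7 0 0 0" --pt "1 -35.6 70 -0.7 0 0 0"

```text
clock: 3.25
tcp_pos: [0.5941, 0.2345, 0.2027]
tcp_rot: [[-0.001, 0.004, 1.0], [-1.0, 0.002, -0.001], [-0.002, -1.0, 0.004]]
ft_force: [0.3, 0.7, -0.5]
finger_gap: -0.0001
```

```bash
python3 - <<'E'
from h import *
s=status.get_obs();print(s['clock'],s['tcp_pos'],s['ft_force'])
print(row((.593,.235,.194)))
a=vision.camera("wrist")[:,:,::-1]
b=vision.camera("scene")[:,:,::-1]
cv2.imwrite("pics/w2.png",np.hstack([cv2.resize(a[200:360,220:420],(400,320),interpolation=0),cv2.resize(b[150:230,400:500],(400,320),interpolation=0)]))
E
```

```text
3.25 [0.59407528 0.23451794 0.20270543] [ 0.34163215  0.6981412  -0.51141919]
[-0.46  8.7  -1.11 -0.22 -0.08 -0.1 ]
```

View pics/w2.png

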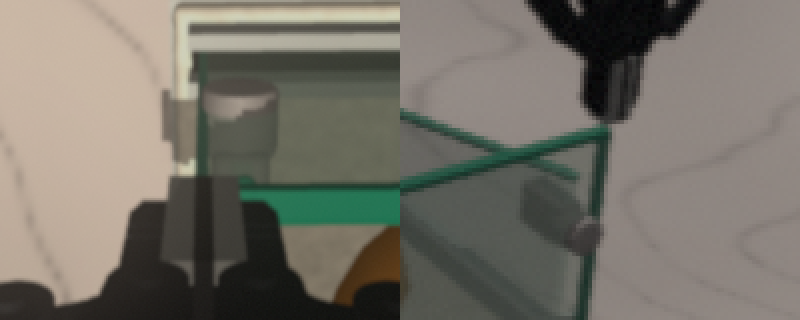

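Emit:
jog_arm --pt "1 -0.5 5.5 -1 0 0 0" --pt "1 -0.5 6.5 -1 0 0 0" --pt "1 -0.5 7 -1 0 0 0" --pt "1 -0.5 7 -1 0 0 0"

```text
clock: 3.85
tcp_pos: [0.5928, 0.2352, 0.1955]
tcp_rot: [[-0.001, 0.003, 1.0], [-1.0, 0.002, -0.001], [-0.002, -1.0, 0.003]]
ft_force: [-2.1, 0.5, 1.9]
finger_gap: 0.0003
```

```bash
python3 - <<'E'
from h import *
s=status.get_obs();print(s['clock'],s['tcp_pos'],s['ft_force'])
E
```

```text
3.85 [0.59277537 0.23518077 0.19548473] [-2.13023457  0.48200396  1.85870565]
```

Emit:
jog_arm --pt "1 0 0.3 0 0 0 0" --pt "1 0 0.3 0 0 0 0"

```text
clock: 4.1
tcp_pos: [0.5928, 0.2352, 0.1953]
tcp_rot: [[-0.001, 0.003, 1.0], [-1.0, 0.002, -0.001], [-0.002, -1.0, 0.003]]
ft_force: [-1.7, -0.2, 1.4]
finger_gap: -0.0
```

Emit:
jog_arm --pt "1 0 0.3 0 0 0 0" --pt "1 0 0.3 0 0 0 0"

```text
clock: 4.35
tcp_pos: [0.5928, 0.2352, 0.1951]
tcp_rot: [[-0.001, 0.003, 1.0], [-1.0, 0.002, -0.001], [-0.002, -1.0, 0.003]]
ft_force: [-1.9, 0.0, 3.0]
finger_gap: 0.0001
```

```bash
cat >n.py <<'E'
from h import *
import sys
s=status.get_obs();print(s['clock'],s['tcp_pos'],s['ft_force'])
y,z=map(float,sys.argv[1:]); print(row((.593,y,z),.1))
E
python3 n.py .155 .195
```

```text
4.35 [0.59277228 0.23520172 0.19511601] [-1.85492001  0.04068912  2.99875617]
[ 8.02e+01 -2.00e-02  3.10e-01 -1.70e-01 -1.60e-01 -1.00e-01]
```

Emit:
jog_arm --pt "1 8 0 0 0 0 0" --pt "1 16 0 0.1 0 0 0" --pt "1 24 0 0.1 0 0 0" --pt "1 32 0 0.1 0 0 0" --pt "1 40 0 0.2 0 0 0"

```text
clock: 4.97
tcp_pos: [0.593, 0.1946, 0.1952]
tcp_rot: [[-0.001, 0.003, 1.0], [-1.0, 0.002, -0.001], [-0.002, -1.0, 0.003]]
ft_force: [-0.2, 1.7, 2.8]
finger_gap: -0.0002
```

```bash
python3 n.py .115 .195
```

```text
4.975 [0.5929874  0.19463451 0.19516418] [-0.15746126  1.66738151  2.75877605]
[ 7.963e+01  1.000e-02  1.000e-01 -1.900e-01 -1.700e-01 -1.100e-01]
```

Contact is about 2.8 N, with friction opposing the motion. I'll continue the stroke.

Emit:
jog_arm --pt "1 8 0 0 0 0 0" --pt "1 16 0 0 0 0 0" --pt "1 24 0 0 0 0 0" --pt "1 32 0 0 0 0 0" --pt "1 40 0 0 0 0 0" --pt "1 48 0 0 0 0 0" --pt "1 56 0 0 0 0 0" --pt "1 64 0 0 0 0 0"

```text
clock: 5.98
tcp_pos: [0.5929, 0.1301, 0.1951]
tcp_rot: [[-0.001, 0.003, 1.0], [-1.0, 0.002, -0.001], [-0.002, -1.0, 0.003]]
ft_force: [-0.2, 1.0, 2.2]
finger_gap: -0.0002
```

```bash
python3 n.py .05 .195
```

```text
5.975 [0.59290991 0.13008936 0.19506588] [-0.21100224  1.01050744  2.16433192]
[80.09 -0.09  0.19 -0.19 -0.17 -0.11]
```

Emit:
jog_arm --pt "1 8 0 0 0 0 0" --pt "1 16 0 0 0 0 0" --pt "1 24 0 0 0.1 0 0" --pt "1 32 0 0.1 0 0 0" --pt "1 40 0 0.1 0 0 0" --pt "1 48 0 0.1 0 0 0" --pt "1 56 0 0.1 0 0 0" --pt "1 64 0 0.2 0 0 0" --pt "1 72 0 0.2 0 0 0" --pt "1 80 0 0.2 0 0 0"

```text
clock: 7.22
tcp_pos: [0.593, 0.0496, 0.1949]
tcp_rot: [[-0.001, 0.003, 1.0], [-1.0, 0.002, -0.001], [-0.002, -1.0, 0.003]]
ft_force: [-0.8, 2.6, 2.8]
finger_gap: 0.0
```

```bash
python3 n.py -.03 .195
```

```text
7.225 [0.59300451 0.04960383 0.19493952] [-0.78191962  2.63006257  2.84693384]
[79.6  -0.22  0.09 -0.19 -0.17 -0.11]
```

Emit:
jog_arm --pt "1 8 0 0 0 0 0" --pt "1 16 0 0 0 0 0" --pt "1 24 -0.1 0 0 0 0" --pt "1 32 -0.1 0 0 0 0" --pt "1 40 -0.1 0.1 0 0 0" --pt "1 48 -0.1 0.1 0 0 0" --pt "1 56 -0.1 0.1 0 0 0" --pt "1 64 -0.2 0.1 0 0 0" --pt "1 72 -0.2 0.1 0 0 0" --pt "1 80 -0.2 0.1 0 0 0"

```text
clock: 8.48
tcp_pos: [0.593, -0.0309, 0.1949]
tcp_rot: [[-0.001, 0.003, 1.0], [-1.0, 0.002, -0.001], [-0.002, -1.0, 0.003]]
ft_force: [0.1, 1.3, 2.7]
finger_gap: -0.0002
```

```bash
python3 n.py -.11 .195
```

```text
8.475 [ 0.59296655 -0.03091897  0.1949269 ] [0.1237655  1.30592224 2.65459088]
[79.08 -0.23  0.12 -0.18 -0.16 -0.11]
```

Emit:
jog_arm --pt "1 8 0 0 0 0 0" --pt "1 16 0 0 0 0 0" --pt "1 24 -0.1 0 0 0 0" --pt "1 32 -0.1 0 0 0 0" --pt "1 40 -0.1 0.1 0 0 0" --pt "1 48 -0.1 0.1 0 0 0" --pt "1 56 -0.1 0.1 0 0 0" --pt "1 64 -0.2 0.1 0 0 0" --pt "1 72 -0.2 0.1 0 0 0" --pt "1 80 -0.2 0.1 0 0 0"

```text
clock: 9.72
tcp_pos: [0.593, -0.1115, 0.195]
tcp_rot: [[-0.001, 0.003, 1.0], [-1.0, 0.002, -0.001], [-0.002, -1.0, 0.003]]
ft_force: [0.1, 1.9, 3.6]
finger_gap: 0.0001
```

```bash
python3 n.py -.145 .195; python3 - <<'E'
from h import *
a=vision.camera("wrist")[:,:,::-1]
b=vision.camera("scene")[:,:,::-1]
cv2.imwrite("pics/w3.png",np.hstack([cv2.resize(a[200:360,260:460],(400,320),interpolation=0),cv2.resize(b[170:250,250:350],(400,320),interpolation=0)]))
E
```

```text
9.725 [ 0.59296378 -0.11149478  0.19499482] [0.05827607 1.91785878 3.62760724]
[33.51 -0.07  0.08 -0.18 -0.17 -0.11]
```

View pics/w3.png

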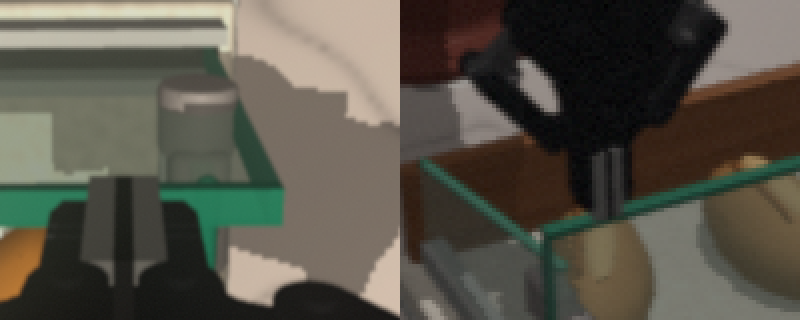

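Emit:
jog_arm --pt "1 8 0 0 0 0 0" --pt "1 16 -0.1 0 0 0 0" --pt "1 24 -0.1 0 0 0 0" --pt "1 30 -0.1 0 0 0 0" --pt "1 33.5 -0.1 0 0 0 0" --pt "1 33.5 -0.1 0 0 0 0"

```text
clock: 10.58
tcp_pos: [0.5928, -0.1465, 0.1951]
tcp_rot: [[-0.003, 0.003, 1.0], [-1.0, -0.001, -0.003], [0.001, -1.0, 0.003]]
ft_force: [-0.5, 0.1, 2.9]
finger_gap: 0.0003
```

```bash
python3 n.py -.145 .30; python3 - <<'E'
from h import *
a=vision.camera("wrist")[:,:,::-1]
b=vision.camera("scene")[:,:,::-1]
cv2.imwrite("pics/w4.png",np.hstack([cv2.resize(a[200:360,220:420],(400,320),interpolation=0),cv2.resize(b[170:250,250:350],(400,320),interpolation=0)]))
E
```

```text
10.575 [ 0.59284574 -0.14649728  0.19512944] [-0.46544535  0.13972295  2.87170306]
[-1.4200e+00 -1.0487e+02  4.8000e-01 -1.8000e-01 -2.4000e-01  4.0000e-02]
```

View pics/w4.png

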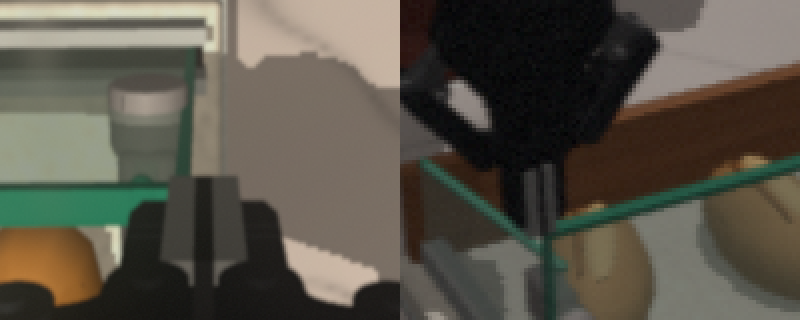

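Emit:
jog_arm --pt "1 0 -10 0 0 0 0" --pt "1 0 -40 0 0 0 0" --pt "1 0 -90 0 0 0 0" --pt "1 0 -130 0 0 0 0" --pt "1 0 -130 0 0 0 0" --pt "1 0 -130 0 0 0 0" --pt "1 0 -130 0 0 0 0" --pt "1 0 -130 0 0 0 0"

```text
clock: 11.68
tcp_pos: [0.5919, -0.1461, 0.3234]
tcp_rot: [[-0.002, 0.001, 1.0], [-1.0, -0.0, -0.002], [0.0, -1.0, 0.001]]
ft_force: [-0.3, -0.2, 0.2]
finger_gap: 0.0001
```

```bash
python3 - <<'E'
from h import *
b=vision.camera("scene")[:,:,::-1]; t=vision.camera("top")[:,:,::-1]
cv2.imwrite("pics/f.png",np.hstack([b[120:400,100:480],t[120:400,150:530]]))
a=cv2.imread("pics/scene0.png").astype(int); print([np.abs(b-a)[y0:y1,x0:x1].max() for y0,y1,x0,x1 in [(285,345,355,405),(240,315,145,175)]])
s=status.get_obs();print(s['clock'],s['tcp_pos'],s['ft_force'],abs(s['qd']).max())
E
```

```text
[np.int64(7), np.int64(5)]
11.775 [ 0.5921587  -0.14616156  0.32411548] [-0.81237711 -0.05569012  0.39827213] 0.0074431005220963135
```

View pics/f.png

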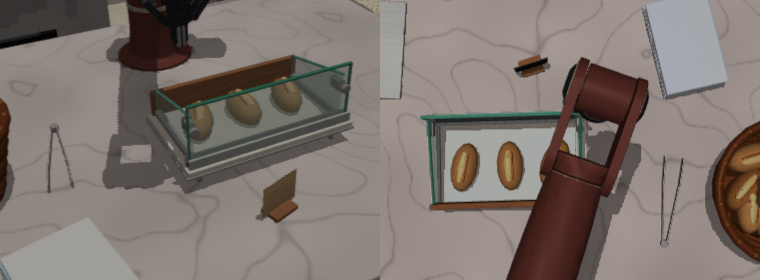

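The hand is clear, and everything is where it was.

```bash
python3 -c "
from rig import robot
print(robot.finish_job())"
```

```text
the job is handed in; nothing more can be done
None
```

I ran the closed fingertips along the top edge of the pane in one continuous stroke, from its left end (y ≈ +0.235 m) to its right end (y ≈ −0.146 m). I then lifted the hand straight up about 130 mm and handed the job in at about 11.8 s.

- **Contact:** each force reading during the stroke was between about 2.2 and 3.6 N upward. The fingertip height stayed at 194.9–195.2 mm. The force was read only between moves, so I have no reading for the moments in between.
- **Ends:** at both ends the wrist picture showed the fingertips straddling the end of the glass. The right-end position came from the fixed-camera fit, and the stroke stopped about 1.5 mm beyond the commanded −0.145 m. A closer wrist picture put the left end about 1 mm farther left than the fixed cameras did, and the edge about 1.5 mm nearer the robot. Both differences are within the 2 mm calibration.
- **After lifting:** the wrist force was back to within noise (under 1 N). The regions around the tongs and the ticket matched the first scene picture to within 7 grey levels. By eye the rolls looked unmoved, though the arm partly hid the right-hand one in the top view.

I did not check the glass itself for chips beyond the force readings, which showed no jump along the edge.

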